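Dock the probe holder in the blood-fridge drawer and fold up its compartment

ROBOT

A 6-joint arm with a two-finger parallel gripper is mounted at the origin on the work surface. World frame = base frame: x ahead of the robot, y to its left, z up, the work surface at z = 0. Lengths are in mm, angles in rad, forces in N, time in s.
With the tool pointing down it reaches from about 250 to 800 mm from the base axis. Payload 8.5 kg.
Tool frame: the origin (TCP) lies between the finger pads; the fingertips stand 22 mm ahead of it and the grasp point (between the pads) lies 3 mm ahead of it; z points along the fingers, y is the line along which they close (so a half turn about z gives the same grasp; the last joint's range is limited). The gripper opens to 85 mm and grips with 20 to 120 N. Pads are 22 mm wide; open, the fingers measure 114 mm over their backs; the gripper's body (76 mm by 85 mm) begins 54 mm behind the grasp point. The pads swing forward as they close: fully open they stand 13 mm farther back than shut.
Start: joints at [-1.146, 0.238, -0.013, 1.319, 0, 1.571], TCP at [216.354, -478.301, 253.276] pointing down, gripper open.
Joint ranges: [-2.66, 2.66], [-1.03, 1.9], [-1.14, 1.46], [-1.82, 2.27], [-1.45, 1.34], [-3.14, 3.14]. Speed limits (rad/s): [2.22, 2.22, 2.79, 3.14, 3.14, 3.14].

INTERFACE

Orientations are given as a unit quaternion [w, x, y, z].
In Python, from bench import robot gives the robot as it stands. The module is installed in compiled form; this text tells all that it offers.
- The arm moves only by the tool play_rows, never from a script. Its argument "targets" is a list of rows, each an object with "claw": the opening, from -1 (shut) to 1 (fully open); "delta_pos": the shift along the world's x, y, z in m, a list of three; "spin": the turn about the world's z in rad. A call has 1 to 10 rows; each row is the pose to reach, as a shift and turn from the pose commanded when the call began; what a row does not reach only later rows make up. A row lasts 1/12 s, in which the tool goes at most 41.7 mm and 7.16 degrees, less where a joint would pass 70% of its speed; a pose out of reach is approached as far as the arm can. A call with a gripper value outside its range is refused whole. The fingers move at their own pace and stop on an object; "grip_force" is the grip in N (left out, the last holds). Time passes only in rows, so rows that repeat a pose let the fingers close. It gives the time, the measured TCP pose, the force, the opening and the grip force at its end, in the units of the state.
- robot.get_obs(): the state, without advancing time (a new reading comes with each control period).
- robot.grab_frame(name): name is "side" or "top" or "wrist"; returns a dict with "color" (420x560x3 uint8, red, green, blue), "K" (3x3 intrinsics, pixels), "pose" (4x4, takes a point from camera to world coordinates). Camera axes: x right, y down, z forward; pixel columns grow to the right and rows downward; lengths in mm; the calibration is good to about 2 mm. A picture is of the moment at which its call begins. There is no depth.
- robot.sign_off(): hands the job in; it is judged then, once.
Trained networks look in a picture, given as the dict that the camera call returned (one of the last four; its "shot" number tells which), for a name from the list of things; names that differ only in an ending like _2 or _b are one class to them, and where a whole thing is asked for, a point or a joint stands for the part that bears it (a point fixed in the world has none). Each returns a list of dicts, best first, with "score" (0 to 1); they miss things now and then, are a little off and sometimes report something else, mostly with a low value. They report only what shows in the picture. A call takes as long as a camera call. They do not tell look-alikes from the thing itself.
- robot.trace(name, picture): "mask" (420x560 bool, what is visible of it) and "extent" ([left, top, right, bottom] in pixels, round what is visible of it).
The state is a dict: "t": time; "joints": joint angles; "qd": joint speeds; "tau": joint torques, N m; "tool_pos": TCP position; "ee_rot": TCP orientation; "ft_force": force on the tool from outside, world axes, zero at the start; "moment": the same for the moment, N m; "finger_gap": opening from 0.0 (shut) to 1.0 (fully open); "finger_force": force on a finger pad.
Only numpy, scipy, OpenCV 4.12 (cv2) and the standard library are available. Lean on these libraries where they do the work, as an engineer would, in place of code of your own. Each camera call takes 0.05 s, during which the arm holds its last target. There are 200 camera calls.

TASK

Set up the temperature-probe compartment in the open blood-fridge drawer. First slide the blue probe holder over the drawer floor, without lifting or tipping it, in through the compartment's open front and sweep it about near the middle of the compartment until its spigot drops fully home, collar on the floor, in the hidden blind socket there. Then raise the left, right and back walls fully upright round it, and leave the jar, the tube rack and the cool brick where they are.

Things in the scene. Friction and masses are not known exactly. Their poses are not given: they have to be found in the camera images.
- compartment: Fold-up compartment in the open steel drawer, fixed. Origin: middle of its floor, on the drawer's dark floor surface (32 mm above the bench); x to its back wall, y to its left wall, z up. Walls hinge outward on its left (y = +90 mm), right (y = -90 mm) and back (x = +70 mm) edges, hinge lines 6 mm above the floor. Left and right walls span x = -55 to +55 mm. The front is open.
- floor_middle (a point): Same point as the compartment's origin. Below it is the socket: round blind hole 69 mm wide, 26 mm deep, shut flush by a sprung plug (1 to 2.5 N) in the floor's dark ring pattern, so it cannot be told by eye. Its centre lies up to 10 mm from this point in x and in y. The holder's own weight sinks the plug; if it hangs askew in the mouth, press the high side of its collar gently down.
- mouth_middle (a point): Middle of the compartment's open front, on the floor (x = -55 mm). The drawer floor runs on flat and level here: from the compartment's origin 160 mm or more to the front, 370 mm to the left, 250 mm to the right. The drawer's steel rim, 46 mm above this floor, stands at left, right and back, not in front.
- holder_center (a point): Probe holder, about 0.5 kg, upright; point on its axis, half-way up (21 mm over its foot). Steel spigot 66 mm in diameter, 20 mm high, foot chamfer 2 mm; on it a blue collar 84 mm in diameter, 22 mm high; in its top an open round well 50 mm wide, 34 mm deep, in which fingertips can push the holder any way. Seated, the collar rests on the floor and the point is 20 mm lower than while sliding.
- left_wall (a joint): Hinge angle of the left wall: 0 = lying flat outward on the drawer floor, 1.571 = upright, against its stop. Starts leaning outward at 0.6 to 1.0. The hinge is stiff (about 0.09 N m of friction, wall 0.1 kg): the wall stays where it is put.
- left_wall_edge (a point): Middle of the free edge of the left wall: white plate 110 mm wide, 80 mm from hinge to free edge, 5 mm thick, orange band along the free edge. Its hinge lies along the compartment's left edge. The edge swings on an 80 mm radius about the hinge; closed fingers fit between the leaning wall and the drawer's rim.
- right_wall (a joint): Hinge angle of the right wall: 0 = lying flat outward on the drawer floor, 1.571 = upright, against its stop. Starts leaning outward at 0.6 to 1.0. The hinge is stiff (about 0.09 N m of friction, wall 0.1 kg): the wall stays where it is put.
- right_wall_edge (a point): Middle of the free edge of the right wall: white plate 110 mm wide, 80 mm from hinge to free edge, 5 mm thick, orange band along the free edge. Its hinge lies along the compartment's right edge. The edge swings on an 80 mm radius about the hinge; closed fingers fit between the leaning wall and the drawer's rim.
- back_wall (a joint): Hinge angle of the back wall: 0 = lying flat outward on the drawer floor, 1.571 = upright, against its stop. Starts leaning outward at 0.9 to 1.2. The hinge is stiff (about 0.09 N m of friction, wall 0.1 kg): the wall stays where it is put.
- back_wall_edge (a point): Middle of the free edge of the back wall: white plate 160 mm wide, 80 mm from hinge to free edge, 5 mm thick, orange band along the free edge. Its hinge lies along the compartment's back edge. The edge swings on an 80 mm radius about the hinge; closed fingers fit between the leaning wall and the drawer's rim.
- jar_center (a point): Bystander: jar with a red cap, 60 mm in diameter, 72 mm high, standing loose in the left part of the drawer. The point is its centre.
- rack_center (a point): Bystander: green open tube rack with four cells, 62 x 62 x 50 mm high, loose in the left part of the drawer. The point is its centre. Holder, jar and rack stand in a row from front to back, in any order.
- brick_center (a point): Bystander: blue hard-plastic cool brick, 90 x 55 x 24 mm high, lying loose at the front right of the drawer. The point is its centre.
There are look-alikes about, which are no part of the job. What is shaped like the part that bears holder_center but purple is not meant.

How it is judged (in metres and radians):
On the way, in this order (a step that is already met when the one before it is completed fails the run):
1. the holder's spigot has dropped home in the socket (z of holder_center in the frame of compartment below 0.006 m and angle between holder_center's own z axis and vertical below 0.09 rad), for 0.2 s.
2. all three walls have then been raised upright (value of joint each of left_wall, right_wall, back_wall above 1.45 rad), for 0.2 s.
At the end, for the whole second after the job is handed in: The holder stands upright (within 0.09 rad) in the socket near the compartment's middle (axis within 22 mm of it), its collar on the floor within 5 mm, and all three walls are upright (hinge angles over 1.45 rad) (all of step 1 and all of step 2 and horizontal distance between holder_center and compartment below 0.022 m); the robot touches nothing.
It fails at once if the holder is lifted more than 12 mm off the drawer floor (z of holder_center in the frame of compartment above 0.033 m).
It fails at once if the holder is tipped by more than 0.5 rad (angle between holder_center's own z axis and vertical above 0.5 rad).
It fails at once if the jar is shifted by more than 25 mm (distance of jar_center from where it was at the start of the episode above 0.025 m).
It fails at once if the rack is shifted by more than 25 mm (distance of rack_center from where it was at the start of the episode above 0.025 m).
It fails at once if the brick is shifted by more than 25 mm (distance of brick_center from where it was at the start of the episode above 0.025 m).
It also fails if it takes over 72 s, if anything falls off the work surface, if the arm or the gripper's body presses on something with over 40 N, if the wrist force passes 120 N, or if a joint passes its speed limit or range.

## Working session

There is one attempt and no reset: what is moved stays moved. The work goes in short steps, Python scripts to look and compute and a tool call to move; the robot and the scene stay as the last step left them, time stands still between calls to the robot, and variables do not carry over. Pictures are saved under pics/ and viewed, at most 10 in all, crops included, and the job is handed in when it is done.

Besides the shell and the picture viewer there is one more tool, called after ">>>" by a JSON object that holds its "op" and its "data". play_rows: Moves the arm, as the interface text tells. Its arguments: {"type":"object","properties":{"targets":{"type":"array"},"grip_force":{"type":"number"}},"required":["targets"]}

```bash
mkdir -p pics
cat > h.py <<'E'
import numpy as np, cv2
from bench import robot
def ray(f,u,v):
    d=np.linalg.inv(f["K"])@np.array([u,v,1.]); T=f["pose"]; return T[:3,3],T[:3,:3]@d
def onz(f,u,v,z):
    o,d=ray(f,u,v); return (o+d*(z-o[2])/d[2]).round(1)
def proj(f,p):
    T=f["pose"]; c=T[:3,:3].T@(np.array(p,float)-T[:3,3]); q=f["K"]@c; return (q[:2]/q[2]).round(1)
E
python3 - <<'E'
from h import *
ims=[]
for n in ["top","side"]:
    f=robot.grab_frame(n); print(n,f["pose"].round(2).tolist(),f["K"][0,0])
    cv2.imwrite(f"pics/{n}.png",f["color"][:,:,::-1])
    for o in ["holder_center","jar_center","rack_center","brick_center","left_wall","right_wall","back_wall","compartment"]:
        for r in robot.trace(o,f)[:3]:
            m=r["mask"]; ys,xs=np.nonzero(m)
            print(o,round(r["score"],2),[int(a) for a in r["extent"]],xs.mean().round(),ys.mean().round(),onz(f,xs.mean(),ys.mean(),74) if n=="top" else "", f["color"][m].mean(0).round())
print(robot.get_obs())
E
```

```text
top [[-0.01, -1.0, 0.08, 451.47], [-1.0, 0.01, -0.01, 84.71], [0.01, -0.08, -1.0, 1239.2], [0.0, 0.0, 0.0, 1.0]] 499.0858404391999
holder_center 0.8 [158, 238, 195, 277] 175.0 258.0 [429.5 298.6  74. ] [ 88. 123. 173.]
holder_center 0.6 [83, 257, 124, 292] 103.0 274.0 [396.2 465.1  74. ] [120.  79. 145.]
rack_center 0.74 [169, 200, 199, 227] 184.0 211.0 [539.  279.6  74. ] [ 44. 120.  68.]
brick_center 0.84 [389, 258, 418, 301] 402.0 278.0 [ 376.8 -226.5   74. ] [ 38.  96. 175.]
left_wall 0.85 [267, 182, 290, 231] 280.0 208.0 [542.3  54.8  74. ] [161. 146. 140.]
right_wall 0.95 [364, 191, 393, 240] 378.0 215.0 [ 522.9 -174.9   74. ] [165. 149. 142.]
right_wall 0.52 [265, 185, 294, 230] 280.0 209.0 [540.8  54.7  74. ] [161. 146. 140.]
right_wall 0.31 [298, 159, 370, 188] 332.0 173.0 [625.  -68.8  74. ] [160. 145. 138.]
back_wall 0.96 [298, 155, 366, 187] 332.0 173.0 [624.9 -69.7  74. ] [159. 144. 137.]
back_wall 0.15 [170, 157, 197, 184] 186.0 173.0 [629.6 274.3  74. ] [165.  70.  64.]
compartment 0.97 [268, 157, 391, 239] 333.0 196.0 [569.9 -71.7  74. ] [160. 145. 139.]
side [[-0.84,
[... 805 characters left out ...]
, 'joints': array([-1.14600509e+00,  2.38211973e-01, -1.34801974e-02,  1.31922353e+00,
        6.62298075e-06,  1.57077800e+00]), 'qd': array([ 1.13772533e-03,  1.45502858e-04, -7.57611866e-04,  6.94349720e-04,
        3.17357137e-05,  2.05778682e-03]), 'tau': array([ 1.96145197e-04, -5.38566291e+01,  3.46690786e+01,  2.72845486e-03,
        4.43917713e-06, -5.38792051e-06]), 'tool_pos': array([ 216.35329808, -478.3022063 ,  253.27765775]), 'ee_rot': array([-5.90412819e-05,  9.77526785e-01,  2.10811245e-01, -9.34397117e-06]), 'ft_force': array([ 0.36406104, -0.05205318,  0.77866952]), 'moment': array([0.04446243, 0.04194277, 0.02388571]), 'finger_force': 0.0, 'finger_gap': 1.001797318687858}
```

View pics/top.png

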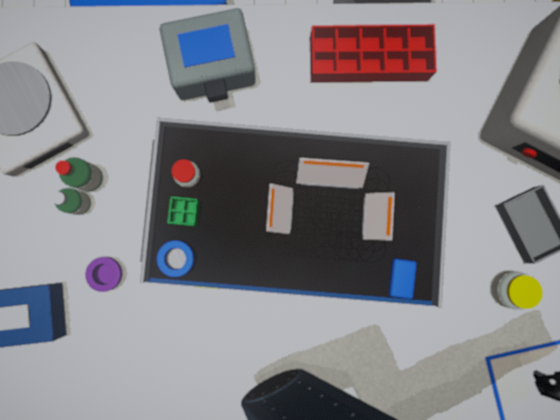

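View pics/side.png

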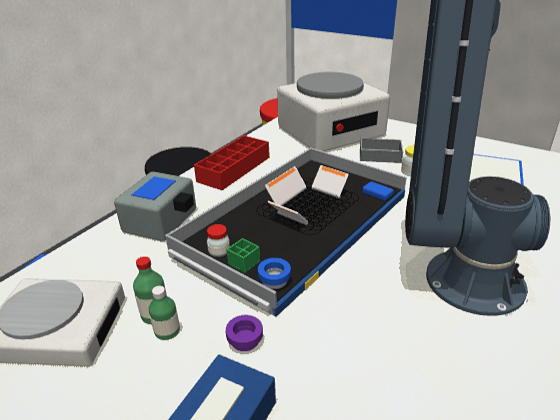

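I take the blue ring at top pixel (175,258), side pixel (274,272), as the holder. It stands inside the drawer, in a row with the rack (184,211) and the jar (184,173). The things that could be mistaken for it are the purple ring outside the drawer at top (103,274) and, by colour only, the blue brick (402,278). Next I'll fit the compartment pose and check the holder in a crop.

```bash
cat > fit.py <<'E'
from h import *
from scipy.optimize import minimize
def quads(p):
    x,y,w,al,ar,ab=p; c,s=np.cos(w),np.sin(w); R=lambda q:[x*1+c*q[0]-s*q[1],y+s*q[0]+c*q[1],32+q[2]]
    out={}
    for n,a in zip("lrb",(al,ar,ab)):
        d,h=80*np.cos(a),6+80*np.sin(a)
        if n=="b": q=[(70,80,6),(70,-80,6),(70+d,-80,h),(70+d,80,h)]
        else:
            g=1 if n=="l" else -1; q=[(-55,g*90,6),(55,g*90,6),(55,g*(90+d),h),(-55,g*(90+d),h)]
        out[n]=[R(k) for k in q]
    return out
def fit(masks,p0):
    # masks: list of (frame, wall key or keys, mask)
    bl=[(f,k,cv2.GaussianBlur(m.astype(np.float32),(0,0),2)) for f,k,m in masks]
    def cost(p):
        Q=quads(p); e=0
        for f,ks,m in bl:
            im=np.zeros(m.shape,np.uint8)
            for k in ks:
                pts=np.array([proj(f,v) for v in Q[k]]); cv2.fillConvexPoly(im,np.round(pts*16).astype(np.int32),255,cv2.LINE_AA,4)
            e+=((cv2.GaussianBlur(im.astype(np.float32)/255,(0,0),2)-m)**2).sum()
        return e
    best=None
    for i in range(3):
        s=np.diag([10,10,.05,.15,.15,.15])*(1 if i!=1 else -1)
        r=minimize(cost,p0,method="Nelder-Mead",options=dict(maxiter=500,xatol=.01,fatol=.1,initial_simplex=np.vstack([p0,p0+s]))); p0=r.x
    return r.x,r.fun
E
python3 - <<'E'
from fit import *
f=robot.grab_frame("top"); g=robot.grab_frame("side")
M=[(f,k,robot.trace(n,f)[0]["mask"]) for k,n in zip("lrb",["left_wall","right_wall","back_wall"])]
print(fit(M,np.array([540,-62,-.07,.8,.8,1.05])))
M2=M+[(g,"r",robot.trace("right_wall",g)[0]["mask"])]
print(fit(M2,np.array([540,-62,-.07,.8,.8,1.05])))
r=robot.trace("holder_center",f)[0]; a=r["extent"]; ys,xs=np.nonzero(r["mask"])
# ring top outer outline
c,_=cv2.findContours(r["mask"].astype(np.uint8),0,2); c=max(c,key=cv2.contourArea); print(cv2.minEnclosingCircle(c), cv2.fitEllipse(c))
(u,v),_,_=cv2.fitEllipse(c); print(onz(f,u,v,64))
cv2.imwrite("pics/crop.png",cv2.resize(f["color"][190:310,130:300,::-1],None,fx=4,fy=4,interpolation=cv2.INTER_CUBIC))
E
```

```text
(array([ 5.32307256e+02, -6.11520061e+01, -8.22944457e-02,  8.60154927e-01,
        8.65147422e-01,  9.53926887e-01]), np.float64(2673.3359375))
(array([ 5.32246943e+02, -6.09374893e+01, -8.27357717e-02,  8.68987699e-01,
        8.62161356e-01,  9.54463666e-01]), np.float64(2679.994384765625))
((175.2715606689453, 258.43609619140625), 19.27659797668457) ((175.42185974121094, 258.0035400390625), (36.17475891113281, 37.628753662109375), 90.57946014404297)
[429.8 300.1  64. ]
```

View pics/crop.png

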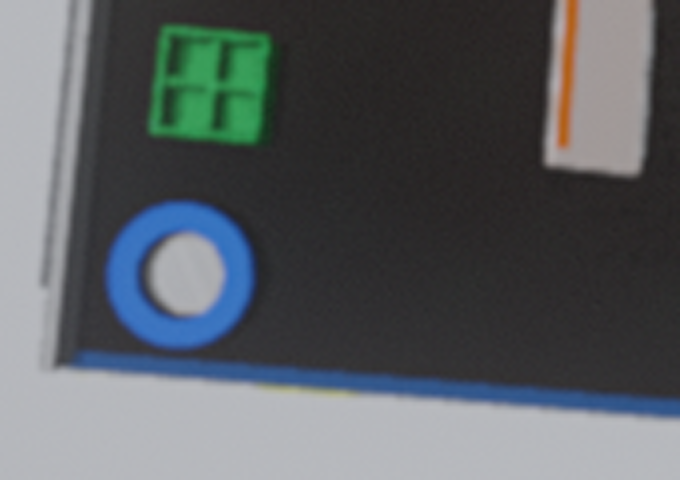

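The crop shows the blue ring with its open well at crop (180,274), the green rack behind it and the left wall at upper right, so the choice holds. Now I'll go above it.

>>> {"op": "play_rows", "data": {"targets": [{"claw": -0.75, "delta_pos": [0.1, 0.39, 0], "spin": 0.53}, {"claw": -0.75, "delta_pos": [0.1, 0.39, 0], "spin": 0.53}, {"claw": -0.75, "delta_pos": [0.1, 0.39, 0], "spin": 0.53}, {"claw": -0.75, "delta_pos": [0.1, 0.39, 0], "spin": 0.53}, {"claw": -0.75, "delta_pos": [0.1, 0.39, 0], "spin": 0.53}, {"claw": -0.75, "delta_pos": [0.1, 0.39, 0], "spin": 0.53}, {"claw": -0.75, "delta_pos": [0.1, 0.39, 0], "spin": 0.53}, {"claw": -0.75, "delta_pos": [0.1, 0.39, 0], "spin": 0.53}, {"claw": -0.75, "delta_pos": [0.1, 0.39, 0], "spin": 0.53}, {"claw": -0.75, "delta_pos": [0.1, 0.39, 0], "spin": 0.53}]}}

```text
t: 2.08
tool_pos: [316.3, -85.6, 253.6]
ee_rot: [0.0, 0.888, 0.46, 0.001]
ft_force: [0.1, -0.7, 0.1]
finger_gap: 0.128
finger_force: 0.0
```

>>> {"op": "play_rows", "data": {"targets": [{"claw": -0.75, "delta_pos": [0.113, 0.387, -0.07], "spin": 0.533}, {"claw": -0.75, "delta_pos": [0.113, 0.387, -0.07], "spin": 0.533}, {"claw": -0.75, "delta_pos": [0.113, 0.387, -0.07], "spin": 0.533}, {"claw": -0.75, "delta_pos": [0.113, 0.387, -0.07], "spin": 0.533}, {"claw": -0.75, "delta_pos": [0.113, 0.387, -0.07], "spin": 0.533}, {"claw": -0.75, "delta_pos": [0.113, 0.387, -0.07], "spin": 0.533}, {"claw": -0.75, "delta_pos": [0.113, 0.387, -0.07], "spin": 0.533}, {"claw": -0.75, "delta_pos": [0.113, 0.387, -0.07], "spin": 0.533}, {"claw": -0.75, "delta_pos": [0.113, 0.387, -0.07], "spin": 0.533}, {"claw": -0.75, "delta_pos": [0.113, 0.387, -0.07], "spin": 0.533}]}}

```text
t: 2.92
tool_pos: [429.6, 301.7, 182.6]
ee_rot: [-0.0, 0.735, 0.678, 0.0]
ft_force: [0.6, -0.7, 0.4]
finger_gap: 0.125
finger_force: 0.0
```

Run:
```python
from h import *
o=robot.get_obs(); print(o["t"],o["tool_pos"],o["joints"].round(2),o["ee_rot"].round(3),o["finger_gap"],o["ft_force"])
f=robot.grab_frame("wrist"); cv2.imwrite("pics/w1.png",f["color"][:,:,::-1])
print("tip proj",proj(f,o["tool_pos"]-[0,0,22]))
for r in robot.trace("holder_center",f)[:2]:
    c,_=cv2.findContours(r["mask"].astype(np.uint8),0,2); c=max(c,key=cv2.contourArea); e=cv2.fitEllipse(c); print(r["score"],r["extent"],e,onz(f,*e[0],74))
```

```text
2.9167 [429.64405914 301.68473397 182.63284793] [ 0.61  0.27 -0.15  1.15  0.    2.26] [-0.     0.735  0.678  0.   ] 0.1253737415704006 [ 0.58165613 -0.73156953  0.4328384 ]
tip proj [283. 279.]
0.76 [220.0, 150.4, 346.9, 272.9] ((283.3024597167969, 210.75697326660156), (120.80038452148438, 125.94242095947266), 84.92868041992188) [430.3 304.   74. ]
0.58 [181.0, 0.2, 236.6, 7.4] ((201.0019073486328, -22.184228897094727), (56.412967681884766, 89.30570220947266), 105.8157730102539) [396.7 439.   74. ]
```

View pics/w1.png

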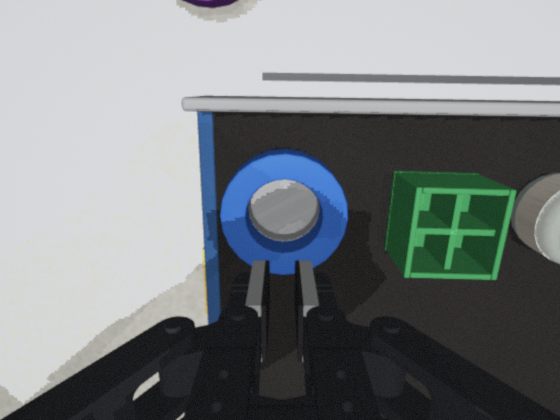

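The wrist picture shows the holder ring at about (284,211), the fingertips just in front of it, the rack at (455,230) and the jar on the right. The fingers narrow, descend into the well, then open a little.

>>> {"op": "play_rows", "data": {"targets": [{"claw": -0.92, "delta_pos": [0.0, 0.001, -0.035], "spin": 0}, {"claw": -0.92, "delta_pos": [0.0, 0.001, -0.07], "spin": 0}, {"claw": -0.92, "delta_pos": [0.0, 0.001, -0.08], "spin": 0}, {"claw": -0.92, "delta_pos": [0.0, 0.001, -0.088], "spin": 0}, {"claw": -0.92, "delta_pos": [0.0, 0.001, -0.095], "spin": 0}]}}

```text
t: 3.43
tool_pos: [429.6, 299.5, 88.5]
ee_rot: [-0.0, 0.736, 0.677, 0.0]
ft_force: [-0.4, 0.4, 1.0]
finger_gap: 0.042
finger_force: 0.0
```

>>> {"op": "play_rows", "data": {"targets": [{"claw": -0.92, "delta_pos": [0.0, 0.002, -0.009], "spin": 0}, {"claw": -0.92, "delta_pos": [0.0, 0.002, -0.018], "spin": 0}, {"claw": -0.76, "delta_pos": [0.0, 0.002, -0.018], "spin": 0}, {"claw": -0.76, "delta_pos": [0.0, 0.002, -0.018], "spin": 0}]}}

```text
t: 3.77
tool_pos: [429.4, 301.7, 70.4]
ee_rot: [-0.0, 0.736, 0.677, -0.0]
ft_force: [-0.7, -0.3, 0.4]
finger_gap: 0.122
finger_force: 0.0
```

>>> {"op": "play_rows", "data": {"targets": [{"claw": -0.76, "delta_pos": [0.0, -0.008, 0]}, {"claw": -0.76, "delta_pos": [-0.001, -0.024, 0]}, {"claw": -0.76, "delta_pos": [-0.001, -0.042, 0]}, {"claw": -0.76, "delta_pos": [-0.002, -0.06, 0]}, {"claw": -0.76, "delta_pos": [-0.003, -0.078, 0]}, {"claw": -0.76, "delta_pos": [-0.003, -0.096, 0]}, {"claw": -0.76, "delta_pos": [-0.004, -0.114, 0]}, {"claw": -0.76, "delta_pos": [-0.005, -0.132, 0]}, {"claw": -0.76, "delta_pos": [-0.006, -0.15, 0]}, {"claw": -0.76, "delta_pos": [-0.006, -0.16, 0]}]}}

```text
validation failed for argument at $.ta...
```

Spin is required in every row.

>>> {"op": "play_rows", "data": {"targets": [{"claw": -0.76, "delta_pos": [0.0, -0.008, 0], "spin": 0}, {"claw": -0.76, "delta_pos": [-0.001, -0.024, 0], "spin": 0}, {"claw": -0.76, "delta_pos": [-0.001, -0.042, 0], "spin": 0}, {"claw": -0.76, "delta_pos": [-0.002, -0.06, 0], "spin": 0}, {"claw": -0.76, "delta_pos": [-0.003, -0.078, 0], "spin": 0}, {"claw": -0.76, "delta_pos": [-0.003, -0.096, 0], "spin": 0}, {"claw": -0.76, "delta_pos": [-0.004, -0.114, 0], "spin": 0}, {"claw": -0.76, "delta_pos": [-0.005, -0.132, 0], "spin": 0}, {"claw": -0.76, "delta_pos": [-0.006, -0.15, 0], "spin": 0}, {"claw": -0.76, "delta_pos": [-0.006, -0.16, 0], "spin": 0}]}}

```text
t: 4.6
tool_pos: [423.2, 140.3, 71.1]
ee_rot: [-0.0, 0.736, 0.677, 0.001]
ft_force: [-0.1, 5.9, 4.1]
finger_gap: 0.116
finger_force: 3.6
```

>>> {"op": "play_rows", "data": {"targets": [{"claw": -0.76, "delta_pos": [0.0, -0.014, 0], "spin": 0}, {"claw": -0.76, "delta_pos": [-0.001, -0.032, 0], "spin": 0}, {"claw": -0.76, "delta_pos": [-0.001, -0.052, 0], "spin": 0}, {"claw": -0.76, "delta_pos": [-0.002, -0.072, 0], "spin": 0}, {"claw": -0.76, "delta_pos": [-0.003, -0.092, 0], "spin": 0}, {"claw": -0.76, "delta_pos": [-0.003, -0.112, 0], "spin": 0}, {"claw": -0.76, "delta_pos": [-0.004, -0.132, 0], "spin": 0}, {"claw": -0.76, "delta_pos": [-0.005, -0.152, 0], "spin": 0}, {"claw": -0.76, "delta_pos": [-0.006, -0.17, 0], "spin": 0}, {"claw": -0.76, "delta_pos": [-0.006, -0.183, 0], "spin": 0}]}}

```text
t: 5.43
tool_pos: [417.1, -42.3, 70.8]
ee_rot: [-0.0, 0.736, 0.677, 0.001]
ft_force: [0.9, 7.7, 3.7]
finger_gap: 0.125
finger_force: 4.2
```

Run:
```python
from fit import *
o=robot.get_obs(); print(o["t"],o["tool_pos"],o["ft_force"],o["moment"])
f=robot.grab_frame("wrist"); cv2.imwrite("pics/w2.png",f["color"][:,:,::-1])
M=[]
for k,n in zip("lrb",["left_wall","right_wall","back_wall"]):
    rs=robot.trace(n,f); print(n,[(round(r["score"],2),[int(x) for x in r["extent"]]) for r in rs[:2]])
    if rs: M.append((f,k,rs[0]["mask"]))
r=robot.trace("holder_center",f)
for q in r[:2]: print(q["score"],q["extent"])
p=np.array([532,-61,-.083,.86,.86,.95])
Q=quads(p)
im=f["color"][:,:,::-1].copy()
for k in "lrb": cv2.polylines(im,[np.array([proj(f,v) for v in Q[k]]).astype(np.int32)],True,(255,0,255),1)
cv2.circle(im,tuple(int(a) for a in proj(f,[532,-61,32])),3,(0,255,255),-1)
cv2.imwrite("pics/w2.png",im)
```

```text
5.4333 [417.13463915 -42.2721409   70.83240519] [0.91296514 7.72711989 3.73728335] [ 1.43250928 -0.02613079  0.05247107]
left_wall [(0.69, [441, 0, 560, 94])]
right_wall []
back_wall []
0.79 [164.6, 161.0, 399.8, 378.5]
```

View pics/w2.png

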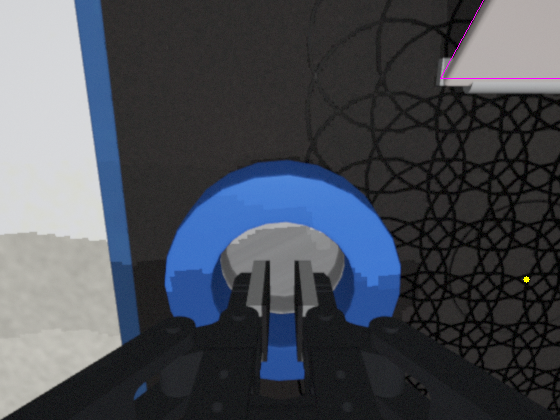

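The picture shows the holder with the fingers in its well, at the mouth, left of the ring pattern. The predicted left-wall corner falls on the real one at (443,78), so the compartment fit is good. Next I'll go in to just short of the middle.

>>> {"op": "play_rows", "data": {"targets": [{"claw": -0.76, "delta_pos": [0.0, -0.01, 0], "spin": 0}, {"claw": -0.76, "delta_pos": [0.002, -0.021, 0], "spin": 0}, {"claw": -0.76, "delta_pos": [0.01, -0.017, 0], "spin": 0}, {"claw": -0.76, "delta_pos": [0.022, -0.015, 0], "spin": 0}, {"claw": -0.76, "delta_pos": [0.036, -0.015, 0], "spin": 0}, {"claw": -0.76, "delta_pos": [0.05, -0.015, 0], "spin": 0}, {"claw": -0.76, "delta_pos": [0.064, -0.016, 0], "spin": 0}, {"claw": -0.76, "delta_pos": [0.078, -0.017, 0], "spin": 0}, {"claw": -0.76, "delta_pos": [0.088, -0.018, 0], "spin": 0}]}}

```text
t: 6.43
tool_pos: [506.1, -58.5, 69.9]
ee_rot: [-0.0, 0.736, 0.677, -0.0]
ft_force: [-1.4, 1.2, -1.2]
finger_gap: 0.12
finger_force: 1.0
```

>>> {"op": "play_rows", "data": {"targets": [{"claw": -0.76, "delta_pos": [0.004, 0, 0], "spin": 0}, {"claw": -0.76, "delta_pos": [0.008, -0.001, 0], "spin": 0}, {"claw": -0.76, "delta_pos": [0.012, -0.001, 0], "spin": 0}, {"claw": -0.76, "delta_pos": [0.016, -0.001, 0], "spin": 0}, {"claw": -0.76, "delta_pos": [0.019, -0.002, 0], "spin": 0}, {"claw": -0.76, "delta_pos": [0.022, -0.002, 0], "spin": 0}]}}

```text
t: 6.93
tool_pos: [527.8, -61.4, 70.5]
ee_rot: [0.0, 0.736, 0.677, 0.0]
ft_force: [-0.1, 1.0, -0.3]
finger_gap: 0.119
finger_force: 0.3
```

```bash
cat > look.py <<'E'
from fit import *
import sys
o=robot.get_obs(); print(o["t"],o["tool_pos"].round(1),o["ft_force"].round(1))
f=robot.grab_frame("wrist"); im=f["color"][:,:,::-1].copy()
for q in robot.trace("holder_center",f)[:1]:
    e=q["extent"]; print(q["score"],np.round(e),"w",e[2]-e[0])
    for z in (74,54): print(z,onz(f,e[0],268,z),onz(f,e[2],268,z))
if len(sys.argv)>1:cv2.imwrite(f"pics/{sys.argv[1]}.png",im)
E
python3 look.py w3
```

```text
6.9333 [527.8 -61.4  70.5] [-0.1  1.  -0.3]
0.78 [155. 178. 378. 398.] w 222.3
74 [485.2 -39.8  74. ] [561.7 -46.1  74. ]
54 [476.9 -49.2  54. ] [566.5 -56.7  54. ]
```

View pics/w3.png

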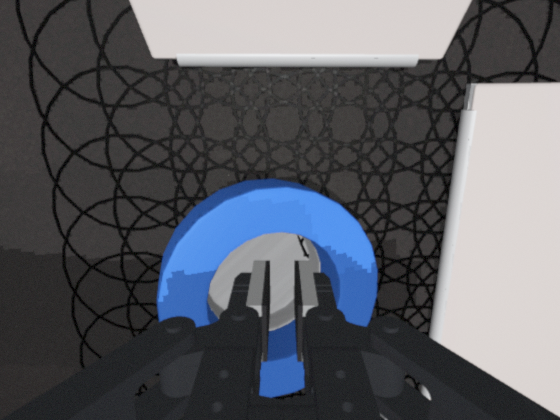

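The picture shows the holder tilted: its well floor has shifted to the lower left (265,280), so the upper-right (+x, +y) side has dipped into the mouth. I'll nudge it that way.

>>> {"op": "play_rows", "data": {"targets": [{"claw": -0.76, "delta_pos": [0.001, 0.002, 0], "spin": 0}, {"claw": -0.76, "delta_pos": [0.002, 0.004, 0], "spin": 0}, {"claw": -0.76, "delta_pos": [0.003, 0.006, 0], "spin": 0}, {"claw": -0.76, "delta_pos": [0.003, 0.007, 0], "spin": 0}, {"claw": -0.76, "delta_pos": [0.004, 0.008, 0], "spin": 0}]}}

```text
t: 7.45
tool_pos: [531.3, -53.1, 70.3]
ee_rot: [-0.0, 0.736, 0.677, -0.0]
ft_force: [-0.3, 0.1, -0.3]
finger_gap: 0.121
finger_force: 0.1
```

```bash
python3 look.py w4
```

```text
7.45 [531.3 -53.1  70.3] [-0.3  0.1 -0.3]
```

View pics/w4.png

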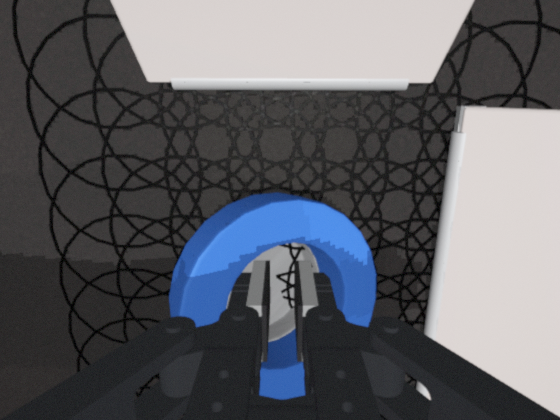

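```bash
cat > hold.py <<'E'
from fit import *
def holder(f,p0,rows=308):
    hsv=cv2.cvtColor(f["color"],cv2.COLOR_RGB2HSV); m=((hsv[...,0]>100)&(hsv[...,0]<125)&(hsv[...,1]>110)).astype(np.uint8)
    n,l,s,_=cv2.connectedComponentsWithStats(m); m=(l==1+np.argmax(s[1:,4])).astype(np.uint8); m[rows:]=0
    h=cv2.convexHull(np.argwhere(m)[:,::-1].astype(np.int32)); M=np.zeros_like(m); cv2.fillConvexPoly(M,h,1); M[rows:]=0
    B=cv2.GaussianBlur(M.astype(np.float32),(0,0),2)[:rows]
    t=np.linspace(0,2*np.pi,60); 
    def cost(p):  # x,y of the axis point 21 over foot, z of it, tilt vec
        a=np.array([p[3],p[4],1.]);a/=np.linalg.norm(a); u=np.cross(a,[0,1,0]);u/=np.linalg.norm(u);v=np.cross(a,u); c=np.array(p[:3])
        pts=np.array([c+a*hh+42*(u*np.cos(k)+v*np.sin(k)) for hh in (21,-1) for k in t])
        px=np.array([proj(f,q) for q in pts])
        im=np.zeros(M.shape,np.uint8); cv2.fillConvexPoly(im,cv2.convexHull(np.round(px*8).astype(np.int32)),255,cv2.LINE_AA,3)
        return ((cv2.GaussianBlur(im.astype(np.float32)/255,(0,0),2)[:rows]-B)**2).sum()
    p=np.array(p0,float)
    for i in range(3):
        s=np.diag([5,5,6,.15,.15])*(-1)**i
        r=minimize(cost,p,method="Nelder-Mead",options=dict(maxiter=300,xatol=.02,fatol=.1,initial_simplex=np.vstack([p,p+s]))); p=r.x
    return p.round(3),r.fun
E
python3 - <<'E'
from hold import *
f=robot.grab_frame("wrist"); p,c=holder(f,[528,-56,45,.1,.1]); print(p,c, "comp frame z",p[2]-32)
M=[]
for k,n in zip("lrb",["left_wall","right_wall","back_wall"]):
    print(n,[(round(r["score"],2),[int(x) for x in r["extent"]]) for r in robot.trace(n,f)[:2]])
E
```

```text
[ 5.25629e+02 -6.03980e+01  4.01800e+01  1.82000e-01  2.74000e-01] 108.12995910644531 comp frame z 8.18
left_wall [(0.78, [107, 1, 477, 91])]
right_wall [(0.68, [110, 0, 558, 416]), (0.53, [415, 110, 560, 414])]
back_wall []
```

The fit gives the holder at z ≈ 8 mm, tilted 0.33 rad, with the high side toward (−x, −y). I'll press that side of the collar gently down.

>>> {"op": "play_rows", "data": {"targets": [{"claw": -0.9, "delta_pos": [0, 0, 0.01], "spin": 0}, {"claw": -0.9, "delta_pos": [0, 0, 0.03], "spin": 0}, {"claw": -1, "delta_pos": [0, 0, 0.05], "spin": 0}, {"claw": -1, "delta_pos": [-0.01, -0.014, 0.05], "spin": 0}, {"claw": -1, "delta_pos": [-0.02, -0.028, 0.05], "spin": 0}, {"claw": -1, "delta_pos": [-0.02, -0.028, 0.045], "spin": 0}, {"claw": -1, "delta_pos": [-0.02, -0.028, 0.035], "spin": 0}, {"claw": -1, "delta_pos": [-0.02, -0.028, 0.03], "spin": 0}]}}

```text
t: 8.42
tool_pos: [511.7, -82.0, 100.6]
ee_rot: [0.001, 0.736, 0.677, -0.0]
ft_force: [-12.6, -7.9, 50.7]
finger_gap: -0.001
finger_force: 22.9
```

Run:
```python
from hold import *
o=robot.get_obs(); print(o["t"],o["tool_pos"].round(1),o["ft_force"].round(1))
f=robot.grab_frame("wrist");cv2.imwrite("pics/w5.png",f["color"][:,:,::-1])
print(holder(f,[526,-60,40,.18,.27]),holder(f,[530,-58,33,.03,.03]))
```

```text
8.4167 [511.7 -82.  100.6] [-12.6  -7.9  50.7]
(array([ 5.25277e+02, -5.84590e+01,  4.17420e+01,  4.37000e-01,
        1.51000e-01]), np.float64(178.90835571289062)) (array([ 5.26025e+02, -5.90190e+01,  3.80680e+01,  1.63000e-01,
        1.68000e-01]), np.float64(241.035888671875))
```

>>> {"op": "play_rows", "data": {"targets": [{"claw": -1, "delta_pos": [0, 0, 0.004], "spin": 0}, {"claw": -1, "delta_pos": [0, 0, 0.008], "spin": 0}, {"claw": -1, "delta_pos": [0, 0, 0.01], "spin": 0}]}}

```text
t: 8.72
tool_pos: [511.6, -80.8, 110.2]
ee_rot: [-0.0, 0.736, 0.677, -0.0]
ft_force: [-0.1, 0.3, 0.2]
finger_gap: 0.002
finger_force: 0.0
```

Run:
```python
from hold import *
o=robot.get_obs(); print(o["t"],o["tool_pos"].round(1),o["ft_force"].round(1))
f=robot.grab_frame("wrist");g=robot.grab_frame("side");cv2.imwrite("pics/w5.png",np.hstack([f["color"][:,80:480],cv2.resize(g["color"][150:255,250:350],None,fx=4,fy=4,interpolation=cv2.INTER_CUBIC)])[:,:,::-1])
for r in (308,400): print(holder(f,[526,-60,40,.18,.27],r),holder(f,[530,-58,33,.03,.03],r))
```

```text
8.7167 [511.6 -80.8 110.2] [-0.1  0.3  0.2]
(array([ 5.25389e+02, -5.81330e+01,  4.33060e+01,  4.72000e-01,
        1.34000e-01]), np.float64(97.11225891113281)) (array([ 5.25289e+02, -5.82900e+01,  4.31090e+01,  4.71000e-01,
        1.42000e-01]), np.float64(98.76045227050781))
(array([ 5.25389e+02, -5.81330e+01,  4.33060e+01,  4.72000e-01,
        1.34000e-01]), np.float64(97.11225891113281)) (array([ 5.25289e+02, -5.82900e+01,  4.31090e+01,  4.71000e-01,
        1.42000e-01]), np.float64(98.76045227050781))
```

View pics/w5.png

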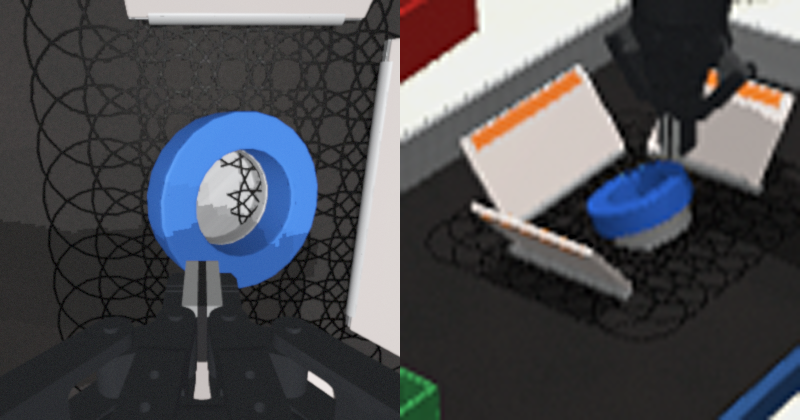

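The crop shows the holder askew with its −x side (left in the wrist view, centre (233,195)) high. The press pushed the −y side home but left −x up. I'll do a joint two-view fit to get the tilt right before touching it.

```bash
cat > hold2.py <<'E'
from fit import *
t=np.linspace(0,2*np.pi,48,endpoint=False)
def model(f,p):
    a=np.array([p[3],p[4],1.]);a/=np.linalg.norm(a); u=np.cross(a,[0,1,0]);u/=np.linalg.norm(u);v=np.cross(a,u); c=np.array(p[:3])
    R=lambda h,r:np.array([proj(f,c+a*h+r*(u*np.cos(k)+v*np.sin(k))) for k in t])
    return cv2.convexHull(np.round(np.vstack([R(21,42),R(-1,42)])*8).astype(np.int32)),np.round(R(21,25)*8).astype(np.int32),R
def holder2(fs,p0,rows=(300,420)):
    D=[]
    for f,rw in zip(fs,rows):
        hsv=cv2.cvtColor(f["color"],cv2.COLOR_RGB2HSV); m=((hsv[...,0]>100)&(hsv[...,0]<125)&(hsv[...,1]>110)).astype(np.uint8); m[rw:]=0
        n,l,s,ct=cv2.connectedComponentsWithStats(m); q=proj(f,p0[:3]); ok=[i for i in range(1,n) if s[i,4]>80]
        i=min(ok,key=lambda i:np.hypot(*(ct[i]-q))); m=(l==i).astype(np.uint8)
        M=np.zeros_like(m); cv2.fillConvexPoly(M,cv2.convexHull(np.argwhere(m)[:,::-1].astype(np.int32)),1); M[rw:]=0
        sg=2 if rw<420 else 1; D.append((f,rw,sg,cv2.GaussianBlur(M.astype(np.float32),(0,0),sg)[:rw],1/np.sqrt(M.sum())))
    def cost(p):
        e=0
        for f,rw,sg,B,w in D:
            im=np.zeros((420,560),np.uint8); cv2.fillConvexPoly(im,model(f,p)[0],255,cv2.LINE_AA,3)
            e+=w*((cv2.GaussianBlur(im.astype(np.float32)/255,(0,0),sg)[:rw]-B)**2).sum()
        return e
    p=np.array(p0,float)
    for i in range(4):
        s=np.diag([5,5,6,.15,.15])*(-1)**i
        r=minimize(cost,p,method="Nelder-Mead",options=dict(maxiter=300,xatol=.02,fatol=.001,initial_simplex=np.vstack([p,p+s]))); p=r.x
    return p.round(3),round(r.fun,3)
E
cat > l2.py <<'E'
from hold2 import *
import sys
o=robot.get_obs(); print(o["t"],o["tool_pos"].round(1),o["ft_force"].round(1))
f=robot.grab_frame("wrist"); g=robot.grab_frame("side")
W=float(sys.argv[1]) if len(sys.argv)>1 else 300
for p0 in ([526,-58,42,.3,.15],[530,-58,33,.03,.03]):
    p,c=holder2([f,g],p0,(int(W),420)); a=np.array([p[3],p[4],1]);a/=np.linalg.norm(a); w=-.083
    d=p[:2]-[532,-61]; print(p,c,"tilt",np.arccos(a[2]).round(3),"comp",(np.cos(w)*d[0]+np.sin(w)*d[1]).round(1),(-np.sin(w)*d[0]+np.cos(w)*d[1]).round(1),"z",p[2]-32)
    for nm,h in (("collar bottom",-1),("foot",-21),("top",21)):
        lo=p[:3]+a*h; s=np.hypot(a[0],a[1])+1e-9; dn=np.array([a[0]/s*a[2],a[1]/s*a[2],-s]); r=33 if nm=="foot" else 42
        print(nm,"low",(lo+r*dn).round(1),"high",(lo-r*dn).round(1))
E
python3 l2.py
```

```text
8.8167 [511.6 -80.9 110.2] [0.5 0.3 0.3]
[ 5.25376e+02 -5.74520e+01  4.48090e+01  5.04000e-01  7.70000e-02] 1.047 tilt 0.471 comp -6.9 3.0 z 12.808999999999997
collar bottom low [561.9 -51.9  24.8] high [487.9 -63.2  63. ]
foot low [545.  -54.5  11.1] high [486.9 -63.3  41.1]
top low [571.8 -50.4  44.4] high [497.8 -61.7  82.6]
[ 5.25395e+02 -5.75390e+01  4.46470e+01  5.00000e-01  8.20000e-02] 1.044 tilt 0.469 comp -6.9 2.9 z 12.646999999999998
collar bottom low [561.9 -51.5  24.8] high [488.  -63.7  62.7]
foot low [545.1 -54.3  11. ] high [487.  -63.8  40.8]
top low [571.7 -49.9  44.4] high [497.8 -62.1  82.4]
```

>>> {"op": "play_rows", "data": {"targets": [{"claw": -1, "delta_pos": [0.0, 0.0, 0.01], "spin": 0}, {"claw": -1, "delta_pos": [0.017, 0.025, 0.01], "spin": 0}, {"claw": -1, "delta_pos": [0.017, 0.025, 0.0], "spin": 0}, {"claw": -1, "delta_pos": [0.017, 0.025, -0.01], "spin": 0}, {"claw": -1, "delta_pos": [0.017, 0.025, -0.018], "spin": 0}, {"claw": -1, "delta_pos": [0.017, 0.025, -0.026], "spin": 0}, {"claw": -1, "delta_pos": [0.017, 0.025, -0.032], "spin": 0}, {"claw": -1, "delta_pos": [0.017, 0.025, -0.038], "spin": 0}]}}

```text
t: 9.58
tool_pos: [527.8, -56.7, 71.4]
ee_rot: [-0.0, 0.736, 0.677, -0.0]
ft_force: [-0.3, -0.9, -0.6]
finger_gap: -0.001
finger_force: 0.0
```

>>> {"op": "play_rows", "data": {"targets": [{"claw": -1, "delta_pos": [0, 0, -0.004], "spin": 0}, {"claw": -1, "delta_pos": [0, 0, -0.008], "spin": 0}, {"claw": -1, "delta_pos": [0, 0, -0.011], "spin": 0}, {"claw": -1, "delta_pos": [0, 0, -0.013], "spin": 0}]}}

```text
t: 9.92
tool_pos: [528.6, -56.4, 59.3]
ee_rot: [0.0, 0.736, 0.677, 0.0]
ft_force: [-1.0, -0.3, 7.9]
finger_gap: -0.001
finger_force: 0.7
```

>>> {"op": "play_rows", "data": {"targets": [{"claw": -1, "delta_pos": [0, 0, 0.003], "spin": 0}, {"claw": -1, "delta_pos": [0.003, 0, 0.003], "spin": 0}, {"claw": -1, "delta_pos": [0.006, 0, 0.003], "spin": 0}, {"claw": -1, "delta_pos": [0.009, 0, 0.003], "spin": 0}, {"claw": -1, "delta_pos": [0.012, 0, 0.003], "spin": 0}]}}

```text
t: 10.33
tool_pos: [540.9, -56.3, 62.4]
ee_rot: [0.0, 0.736, 0.677, 0.0]
ft_force: [-2.8, 0.3, -0.4]
finger_gap: 0.0
finger_force: 1.8
```

```bash
python3 l2.py 280
```

```text
10.3333 [540.9 -56.3  62.4] [-2.8  0.3 -0.4]
[ 5.2490e+02 -5.7149e+01  4.5289e+01  4.8200e-01 -5.0000e-03] 0.678 tilt 0.449 comp -7.4 3.2 z 13.289000000000001
collar bottom low [562.3 -57.5  26.2] high [486.6 -56.8  62.6]
foot low [545.5 -57.4  12. ] high [486.1 -56.7  40.7]
top low [571.8 -57.6  46. ] high [496.2 -56.9  82.4]
[ 5.24898e+02 -5.70730e+01  4.54050e+01  4.76000e-01 -8.00000e-03] 0.683 tilt 0.444 comp -7.4 3.3 z 13.405000000000001
collar bottom low [562.4 -57.7  26.4] high [486.6 -56.4  62.6]
foot low [545.7 -57.4  12.3] high [486.1 -56.4  40.6]
top low [571.8 -57.9  46.3] high [496.  -56.6  82.4]
```

>>> {"op": "play_rows", "data": {"targets": [{"claw": -1, "delta_pos": [0.002, 0, 0], "spin": 0}, {"claw": -1, "delta_pos": [0.004, 0, 0], "spin": 0}, {"claw": -1, "delta_pos": [0.006, 0, 0], "spin": 0}]}}

```text
t: 10.68
tool_pos: [542.6, -56.4, 61.7]
ee_rot: [-0.002, 0.736, 0.677, -0.003]
ft_force: [-19.1, -1.6, 16.4]
finger_gap: -0.004
finger_force: 11.2
```

```bash
python3 l2.py 280
```

```text
10.6833 [542.6 -56.4  61.7] [-19.1  -1.6  16.4]
[ 5.26184e+02 -5.75560e+01  4.66910e+01  5.20000e-01  6.00000e-03] 0.697 tilt 0.48 comp -6.1 2.9 z 14.691000000000003
collar bottom low [563.  -57.1  26.4] high [488.5 -58.   65.2]
foot low [545.8 -57.3  12.8] high [487.2 -58.   43.3]
top low [573.1 -57.   45.9] high [498.6 -57.9  84.7]
[ 5.26206e+02 -5.73640e+01  4.66810e+01  5.12000e-01 -1.00000e-02] 0.703 tilt 0.473 comp -6.1 3.1 z 14.680999999999997
collar bottom low [563.1 -58.1  26.6] high [488.4 -56.6  64.9]
foot low [546.  -57.8  12.9] high [487.3 -56.6  43. ]
top low [573.2 -58.3  46.2] high [498.4 -56.8  84.5]
```

The push met the socket's far wall at 19 N, so the spigot is already in there on the +x side and only its −x side hangs on the near lip. I'll back off and press the −x rim, following its arc.

>>> {"op": "play_rows", "data": {"targets": [{"claw": -1, "delta_pos": [-0.006, 0, 0], "spin": 0}, {"claw": -1, "delta_pos": [-0.013, 0, 0.004], "spin": 0}, {"claw": -1, "delta_pos": [-0.013, 0, 0.03], "spin": 0}, {"claw": -1, "delta_pos": [-0.013, 0, 0.055], "spin": 0}, {"claw": -1, "delta_pos": [-0.03, 0, 0.055], "spin": 0}, {"claw": -1, "delta_pos": [-0.051, 0, 0.055], "spin": 0}, {"claw": -1, "delta_pos": [-0.051, 0, 0.055], "spin": 0}]}}

```text
t: 11.37
tool_pos: [492.2, -56.1, 117.8]
ee_rot: [-0.001, 0.736, 0.677, -0.0]
ft_force: [-0.2, 0.7, -0.1]
finger_gap: 0.001
finger_force: 0.0
```

```bash
python3 l2.py 300|sed -n '1,5p'
```

```text
11.3667 [492.2 -56.1 117.8] [-0.2  0.7 -0.1]
[ 5.26699e+02 -5.79040e+01  4.27990e+01  4.33000e-01  6.50000e-02] 3.038 tilt 0.413 comp -5.5 2.6 z 10.799
collar bottom low [564.3 -52.3  25. ] high [488.3 -63.7  58.7]
foot low [548.3 -54.7  10.3] high [488.5 -63.6  36.8]
top low [573.1 -50.9  45.2] high [497.  -62.4  78.9]
```

>>> {"op": "play_rows", "data": {"targets": [{"claw": -1, "delta_pos": [0.003, 0, -0.008], "spin": 0}, {"claw": -1, "delta_pos": [0.003, -0.001, -0.014], "spin": 0}, {"claw": -1, "delta_pos": [0.002, -0.001, -0.018], "spin": 0}, {"claw": -1, "delta_pos": [0.001, -0.001, -0.021], "spin": 0}, {"claw": -1, "delta_pos": [0.0, -0.001, -0.023], "spin": 0}]}}

```text
t: 11.88
tool_pos: [498.5, -57.4, 100.2]
ee_rot: [0.003, 0.736, 0.677, 0.003]
ft_force: [-22.0, 4.1, 98.2]
finger_gap: 0.0
finger_force: 48.9
```

98 N with no give means it is wedged, so I'm releasing at once. The geometry (rim 78 mm high, collar edge on the floor, tilt ≈ 0.30) puts the socket centre about 10 mm further +x. I'll re-enter the well and drag the holder +x with a slight upward motion, to unwedge and level it.

>>> {"op": "play_rows", "data": {"targets": [{"claw": -1, "delta_pos": [0, 0, 0.01], "spin": 0}, {"claw": -1, "delta_pos": [0, 0, 0.025], "spin": 0}, {"claw": -1, "delta_pos": [0.02, 0, 0.025], "spin": 0}, {"claw": -1, "delta_pos": [0.04, 0, 0.02], "spin": 0}, {"claw": -1, "delta_pos": [0.04, 0, 0.0], "spin": 0}, {"claw": -1, "delta_pos": [0.04, 0, -0.015], "spin": 0}, {"claw": -1, "delta_pos": [0.04, 0, -0.025], "spin": 0}, {"claw": -1, "delta_pos": [0.04, 0, -0.03], "spin": 0}, {"claw": -1, "delta_pos": [0.04, 0, -0.033], "spin": 0}]}}

```text
t: 12.63
tool_pos: [535.0, -57.3, 60.0]
ee_rot: [-0.001, 0.736, 0.677, -0.001]
ft_force: [-0.9, -0.2, 0.1]
finger_gap: -0.005
finger_force: 0.0
```

```bash
python3 l2.py 280|sed -n '1,5p'
```

```text
12.6333 [535.  -57.3  60. ] [-0.9 -0.2  0.1]
[ 5.26392e+02 -5.74760e+01  4.43230e+01  3.94000e-01 -1.30000e-02] 0.821 tilt 0.376 comp -5.9 3.0 z 12.323
collar bottom low [565.1 -58.8  28. ] high [487.  -56.2  58.8]
foot low [549.4 -58.2  12.7] high [488.  -56.2  36.9]
top low [573.1 -59.   48.5] high [495.  -56.4  79.3]
```

>>> {"op": "play_rows", "data": {"targets": [{"claw": -1, "delta_pos": [0.004, 0, 0.0], "spin": 0}, {"claw": -1, "delta_pos": [0.007, 0, 0.001], "spin": 0}, {"claw": -1, "delta_pos": [0.01, 0, 0.002], "spin": 0}, {"claw": -1, "delta_pos": [0.012, 0, 0.003], "spin": 0}, {"claw": -1, "delta_pos": [0.014, 0, 0.005], "spin": 0}]}}

```text
t: 13.15
tool_pos: [547.9, -57.0, 65.8]
ee_rot: [-0.001, 0.736, 0.677, -0.001]
ft_force: [-5.4, 0.8, -3.0]
finger_gap: 0.004
finger_force: 2.5
```

```bash
python3 l2.py 280|sed -n '1,5p'
```

```text
13.15 [547.9 -57.   65.8] [-5.4  0.8 -3. ]
[ 5.32751e+02 -5.63730e+01  4.25240e+01  3.50000e-01  3.90000e-02] 0.578 tilt 0.339 comp 0.4 4.7 z 10.524000000000001
collar bottom low [571.8 -52.   27.6] high [493.  -60.8  55.5]
foot low [556.8 -53.7  11.8] high [494.9 -60.6  33.7]
top low [579.1 -51.2  48.4] high [500.3 -60.   76.3]
```

The holder moved +6 mm and levelled somewhat, so I continue.

>>> {"op": "play_rows", "data": {"targets": [{"claw": -1, "delta_pos": [0.002, 0, 0.0], "spin": 0}, {"claw": -1, "delta_pos": [0.004, 0, 0.001], "spin": 0}, {"claw": -1, "delta_pos": [0.006, 0, 0.002], "spin": 0}, {"claw": -1, "delta_pos": [0.007, 0, 0.003], "spin": 0}]}}

```text
t: 13.58
tool_pos: [555.1, -57.2, 69.0]
ee_rot: [-0.001, 0.736, 0.677, -0.001]
ft_force: [-6.7, -0.4, -0.6]
finger_gap: -0.0
finger_force: 2.5
```

```bash
python3 l2.py 280|sed -n '1,5p'
```

```text
13.5833 [555.1 -57.2  69. ] [-6.7 -0.4 -0.6]
[ 5.36624e+02 -5.73040e+01  4.88800e+01  5.34000e-01 -3.10000e-02] 0.71 tilt 0.491 comp 4.3 4.1 z 16.880000000000003
collar bottom low [573.1 -59.4  28.2] high [499.2 -55.1  67.8]
foot low [555.8 -58.4  14.8] high [497.7 -55.   45.9]
top low [583.5 -60.   47.6] high [509.5 -55.7  87.2]
```

>>> {"op": "play_rows", "data": {"targets": [{"claw": -1, "delta_pos": [-0.005, 0, 0.0], "spin": 0}, {"claw": -1, "delta_pos": [-0.01, 0, 0.0], "spin": 0}, {"claw": -1, "delta_pos": [-0.018, 0, 0.01], "spin": 0}, {"claw": -1, "delta_pos": [-0.022, 0, 0.03], "spin": 0}, {"claw": -1, "delta_pos": [-0.024, 0, 0.05], "spin": 0}]}}

```text
t: 14.1
tool_pos: [531.7, -57.4, 120.6]
ee_rot: [0.0, 0.736, 0.677, 0.0]
ft_force: [0.2, 0.8, -0.0]
finger_gap: -0.002
finger_force: 0.0
```

```bash
python3 l2.py 300|sed -n '1,5p'
```

```text
14.1 [531.7 -57.4 120.6] [ 0.2  0.8 -0. ]
[ 5.29911e+02 -5.70940e+01  3.06950e+01  2.00000e-03 -2.40000e-02] 1.467 tilt 0.024 comp -2.4 3.7 z -1.3049999999999997
collar bottom low [533.4 -98.9  28.7] high [526.4 -15.2  30.7]
foot low [532.6 -89.5   8.9] high [527.1 -23.7  10.5]
top low [533.4 -99.4  50.7] high [526.5 -15.8  52.7]
```

The holder has dropped home: z ≈ −1 mm in the fit, tilt 0.02, at comp (−2, +4). Now the left wall: over it, down outside it, then sweep inward.

>>> {"op": "play_rows", "data": {"targets": [{"claw": -1, "delta_pos": [0, 0, 0.035], "spin": 0}, {"claw": -1, "delta_pos": [0, 0.01, 0.07], "spin": 0}, {"claw": -1, "delta_pos": [0.004, 0.05, 0.07], "spin": 0}, {"claw": -1, "delta_pos": [0.007, 0.09, 0.07], "spin": 0}, {"claw": -1, "delta_pos": [0.011, 0.13, 0.07], "spin": 0}, {"claw": -1, "delta_pos": [0.014, 0.163, 0.065], "spin": 0}, {"claw": -1, "delta_pos": [0.014, 0.163, 0.03], "spin": 0}, {"claw": -1, "delta_pos": [0.014, 0.163, 0.0], "spin": 0}, {"claw": -1, "delta_pos": [0.014, 0.163, -0.018], "spin": 0}, {"claw": -1, "delta_pos": [0.014, 0.163, -0.018], "spin": 0}]}}

```text
t: 15.03
tool_pos: [544.2, 105.7, 98.1]
ee_rot: [-0.001, 0.736, 0.677, -0.002]
ft_force: [-1.4, -1.7, 0.4]
finger_gap: 0.0
finger_force: 0.0
```

>>> {"op": "play_rows", "data": {"targets": [{"claw": -1, "delta_pos": [-0.001, -0.01, 0], "spin": 0}, {"claw": -1, "delta_pos": [-0.002, -0.02, 0], "spin": 0}, {"claw": -1, "delta_pos": [-0.002, -0.03, 0], "spin": 0}, {"claw": -1, "delta_pos": [-0.003, -0.038, 0], "spin": 0}, {"claw": -1, "delta_pos": [-0.004, -0.045, 0], "spin": 0}, {"claw": -1, "delta_pos": [-0.004, -0.051, 0], "spin": 0}, {"claw": -1, "delta_pos": [-0.005, -0.056, 0], "spin": 0}, {"claw": -1, "delta_pos": [-0.005, -0.059, 0], "spin": 0}]}}

```text
t: 15.7
tool_pos: [541.2, 45.7, 101.5]
ee_rot: [0.0, 0.736, 0.677, -0.0]
ft_force: [-0.0, 2.1, 0.4]
finger_gap: -0.001
finger_force: 0.7
```

>>> {"op": "play_rows", "data": {"targets": [{"claw": -1, "delta_pos": [0, -0.002, 0], "spin": 0}, {"claw": -1, "delta_pos": [0, -0.004, 0], "spin": 0}, {"claw": -1, "delta_pos": [0, -0.006, 0], "spin": 0}, {"claw": -1, "delta_pos": [0, -0.006, 0], "spin": 0}]}}

```text
t: 16.03
tool_pos: [541.1, 41.4, 101.2]
ee_rot: [-0.001, 0.736, 0.677, 0.0]
ft_force: [-1.5, 4.9, 2.6]
finger_gap: -0.002
finger_force: 2.3
```

>>> {"op": "play_rows", "data": {"targets": [{"claw": -1, "delta_pos": [0, -0.002, 0], "spin": 0}, {"claw": -1, "delta_pos": [0, -0.004, 0], "spin": 0}, {"claw": -1, "delta_pos": [0, -0.004, 0], "spin": 0}]}}

```text
t: 16.28
tool_pos: [541.0, 41.0, 101.3]
ee_rot: [-0.004, 0.735, 0.678, 0.003]
ft_force: [-1.6, 25.7, 2.6]
finger_gap: 0.002
finger_force: 12.3
```

The left wall is against its stop (26 N). Next is the back wall.

>>> {"op": "play_rows", "data": {"targets": [{"claw": -1, "delta_pos": [0, 0.015, 0], "spin": 0}, {"claw": -1, "delta_pos": [0, 0.02, 0.04], "spin": 0}, {"claw": -1, "delta_pos": [0, 0.02, 0.08], "spin": 0}, {"claw": -1, "delta_pos": [0.035, 0, 0.085], "spin": 0}, {"claw": -1, "delta_pos": [0.065, -0.03, 0.085], "spin": 0}, {"claw": -1, "delta_pos": [0.1, -0.055, 0.085], "spin": 0}, {"claw": -1, "delta_pos": [0.125, -0.085, 0.085], "spin": 0}, {"claw": -1, "delta_pos": [0.133, -0.11, 0.085], "spin": 0}, {"claw": -1, "delta_pos": [0.133, -0.11, 0.085], "spin": 0}]}}

```text
t: 17.03
tool_pos: [676.0, -77.9, 184.6]
ee_rot: [0.0, 0.737, 0.676, -0.001]
ft_force: [-0.8, -0.0, 0.1]
finger_gap: 0.002
finger_force: 0.0
```

Run:
```python
from fit import *
o=robot.get_obs(); print(o["t"],o["tool_pos"].round(1),o["joints"].round(2))
f=robot.grab_frame("wrist"); im=f["color"][:,:,::-1].copy()
Q=quads([532,-61,-.083,1.57,.86,.95])
for k in "lrb": cv2.polylines(im,[np.array([proj(f,v) for v in Q[k]]).astype(np.int32)],True,(255,0,255),1)
tip=o["tool_pos"]*[1,1,0]; cv2.circle(im,tuple(int(a) for a in proj(f,tip+[0,0,80])),5,(0,255,255),-1)
cv2.imwrite("pics/w6.png",im)
```

```text
17.0333 [676.  -77.9 184.6] [-0.11  0.53  0.27  1.31 -0.    1.54]
```

View pics/w6.png

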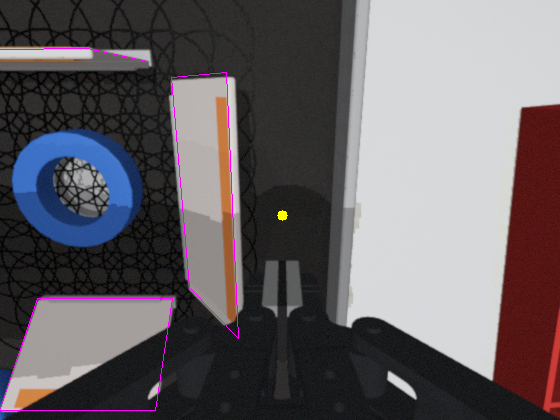

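The picture shows the holder level in the middle (80,190), the left wall upright at (75,55), and the tool target (282,215) in clear floor between the back wall's edge (237) and the rim (345). Descend and push.

>>> {"op": "play_rows", "data": {"targets": [{"claw": -1, "delta_pos": [0, 0.002, -0.035], "spin": 0}, {"claw": -1, "delta_pos": [0, 0.002, -0.07], "spin": 0}, {"claw": -1, "delta_pos": [0, 0.002, -0.083], "spin": 0}, {"claw": -1, "delta_pos": [-0.01, 0.003, -0.083], "spin": 0}, {"claw": -1, "delta_pos": [-0.02, 0.004, -0.083], "spin": 0}, {"claw": -1, "delta_pos": [-0.03, 0.005, -0.083], "spin": 0}, {"claw": -1, "delta_pos": [-0.038, 0.006, -0.083], "spin": 0}, {"claw": -1, "delta_pos": [-0.045, 0.006, -0.083], "spin": 0}, {"claw": -1, "delta_pos": [-0.05, 0.006, -0.083], "spin": 0}]}}

```text
t: 17.83
tool_pos: [623.5, -66.6, 103.5]
ee_rot: [-0.0, 0.736, 0.677, 0.0]
ft_force: [1.1, 1.4, 0.2]
finger_gap: 0.004
finger_force: 0.7
```

>>> {"op": "play_rows", "data": {"targets": [{"claw": -1, "delta_pos": [-0.003, 0, 0], "spin": 0}, {"claw": -1, "delta_pos": [-0.006, 0.001, 0], "spin": 0}, {"claw": -1, "delta_pos": [-0.006, 0.001, 0], "spin": 0}]}}

```text
t: 18.08
tool_pos: [619.6, -66.7, 103.6]
ee_rot: [0.001, 0.736, 0.677, 0.001]
ft_force: [6.3, -2.5, -1.3]
finger_gap: 0.003
finger_force: 3.1
```

>>> {"op": "play_rows", "data": {"targets": [{"claw": -1, "delta_pos": [-0.002, 0, 0], "spin": 0}, {"claw": -1, "delta_pos": [-0.004, 0, 0], "spin": 0}, {"claw": -1, "delta_pos": [-0.004, 0, 0], "spin": 0}]}}

```text
t: 18.33
tool_pos: [619.3, -66.8, 103.8]
ee_rot: [0.003, 0.736, 0.677, 0.003]
ft_force: [20.1, -1.3, -10.0]
finger_gap: 0.001
finger_force: 10.0
```

>>> {"op": "play_rows", "data": {"targets": [{"claw": -1, "delta_pos": [0.015, 0, 0], "spin": 0}, {"claw": -1, "delta_pos": [0.02, 0, 0.04], "spin": 0}, {"claw": -1, "delta_pos": [0.02, 0, 0.08], "spin": 0}, {"claw": -1, "delta_pos": [-0.01, -0.03, 0.085], "spin": 0}, {"claw": -1, "delta_pos": [-0.035, -0.06, 0.085], "spin": 0}, {"claw": -1, "delta_pos": [-0.055, -0.095, 0.085], "spin": 0}, {"claw": -1, "delta_pos": [-0.075, -0.13, 0.085], "spin": 0}, {"claw": -1, "delta_pos": [-0.097, -0.16, 0.085], "spin": 0}, {"claw": -1, "delta_pos": [-0.097, -0.16, 0.085], "spin": 0}]}}

```text
t: 19.08
tool_pos: [513.5, -230.5, 188.2]
ee_rot: [-0.0, 0.737, 0.675, -0.001]
ft_force: [0.2, 0.1, 0.7]
finger_gap: -0.001
finger_force: 0.0
```

Run:
```python
from fit import *
o=robot.get_obs(); tp=o["tool_pos"]; print(o["t"],tp.round(1))
f=robot.grab_frame("wrist")
Q=quads([532,-61,-.083,1.57,.86,1.57]); print("pred edge px",[proj(f,v) for v in Q["r"]],"tip px",proj(f,[tp[0],tp[1],80]))
for r in robot.trace("right_wall",f)[:2]: print(r["score"],r["extent"])
```

```text
19.0833 [ 513.5 -230.5  188.2]
pred edge px [array([209. ,  84.1]), array([369. ,  83.3]), array([386.3, 177.5]), array([194.9, 178.2])] tip px [283.  214.2]
0.74 [197.7, 81.5, 388.9, 182.3]
```

>>> {"op": "play_rows", "data": {"targets": [{"claw": -1, "delta_pos": [0, -0.006, -0.02], "spin": 0}, {"claw": -1, "delta_pos": [0, -0.006, -0.055], "spin": 0}, {"claw": -1, "delta_pos": [0, -0.006, -0.085], "spin": 0}, {"claw": -1, "delta_pos": [0, 0.005, -0.085], "spin": 0}, {"claw": -1, "delta_pos": [0.001, 0.016, -0.085], "spin": 0}, {"claw": -1, "delta_pos": [0.002, 0.027, -0.085], "spin": 0}, {"claw": -1, "delta_pos": [0.003, 0.037, -0.085], "spin": 0}, {"claw": -1, "delta_pos": [0.003, 0.046, -0.085], "spin": 0}, {"claw": -1, "delta_pos": [0.004, 0.053, -0.085], "spin": 0}, {"claw": -1, "delta_pos": [0.004, 0.058, -0.085], "spin": 0}]}}

```text
t: 20.02
tool_pos: [522.1, -167.0, 104.2]
ee_rot: [0.001, 0.735, 0.678, 0.001]
ft_force: [1.4, -1.6, 0.4]
finger_gap: 0.0
finger_force: 0.7
```

>>> {"op": "play_rows", "data": {"targets": [{"claw": -1, "delta_pos": [0, 0.003, 0], "spin": 0}, {"claw": -1, "delta_pos": [0, 0.005, 0], "spin": 0}, {"claw": -1, "delta_pos": [0, 0.005, 0], "spin": 0}]}}

```text
t: 20.27
tool_pos: [521.8, -164.4, 103.9]
ee_rot: [0.001, 0.736, 0.677, -0.001]
ft_force: [0.0, -8.2, 3.5]
finger_gap: -0.0
finger_force: 4.0
```

>>> {"op": "play_rows", "data": {"targets": [{"claw": -1, "delta_pos": [0, 0.002, 0], "spin": 0}, {"claw": -1, "delta_pos": [0, 0.003, 0], "spin": 0}, {"claw": -1, "delta_pos": [0, 0.003, 0], "spin": 0}]}}

```text
t: 20.52
tool_pos: [521.8, -164.1, 103.9]
ee_rot: [0.003, 0.737, 0.676, -0.002]
ft_force: [-1.2, -21.7, 1.2]
finger_gap: -0.002
finger_force: 10.8
```

>>> {"op": "play_rows", "data": {"targets": [{"claw": -1, "delta_pos": [0, -0.02, 0], "spin": 0}, {"claw": -1, "delta_pos": [0, -0.025, 0.04], "spin": 0}, {"claw": -1, "delta_pos": [0, -0.03, 0.08], "spin": 0}, {"claw": -1, "delta_pos": [-0.03, -0.06, 0.1], "spin": 0}, {"claw": -1, "delta_pos": [-0.06, -0.09, 0.12], "spin": 0}, {"claw": -1, "delta_pos": [-0.09, -0.12, 0.14], "spin": 0}, {"claw": -1, "delta_pos": [-0.12, -0.15, 0.15], "spin": 0}, {"claw": -1, "delta_pos": [-0.15, -0.18, 0.15], "spin": 0}, {"claw": -1, "delta_pos": [-0.15, -0.18, 0.15], "spin": 0}]}}

```text
t: 21.27
tool_pos: [368.6, -342.6, 254.4]
ee_rot: [0.001, 0.737, 0.676, -0.0]
ft_force: [-0.4, 0.1, -0.8]
finger_gap: 0.003
finger_force: 0.0
```

Run:
```python
from hold2 import *
f=robot.grab_frame("top"); g=robot.grab_frame("side")
print(robot.get_obs()["ft_force"].round(1),holder2([f,g],[530,-57,33,.02,.02],(419,420)))
T=[(f,k,robot.trace(n,f)) for k,n in zip("lrb",["left_wall","right_wall","back_wall"])]
print([len(t[2]) for t in T])
cv2.imwrite("pics/end.png",np.vstack([cv2.resize(x["color"][a:a+100,b:b+240],None,fx=3,fy=3,interpolation=cv2.INTER_CUBIC) for x,a,b in ((f,140,180),(g,150,200))])[:,:,::-1])
```

```text
[ 0.  -0.6 -0.2] (array([ 5.30242e+02, -5.42000e+01,  3.81520e+01, -3.52000e-01,
       -3.17000e-01]), np.float64(3.632))
[1, 1, 2]
```

View pics/end.png

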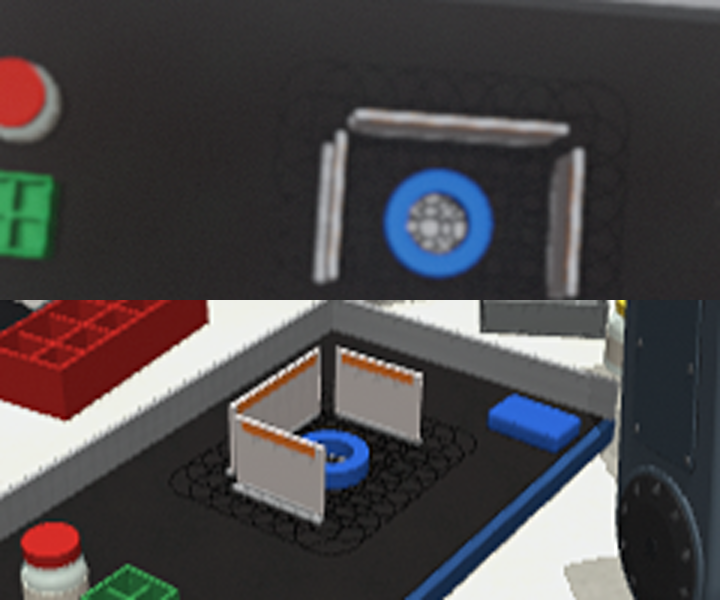

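The final picture shows the holder flat and level at (438,222), three walls upright round it, and the jar, rack and brick in place. The last holder fit (tilt ~0.45) is not usable, because the left wall hides part of the collar in the side view. From above the ring is round and concentric.

```bash
python3 -c "
from bench import robot
print(robot.sign_off())"
```

```text
the job is handed in; nothing more can be done
None
```

The job is handed in at about 21 s on the robot's clock: the holder dropped into the socket, all three walls were pushed upright against their stops, and the last picture showed jar, rack and brick undisturbed. The sign-off returned no verdict. While it was seating, the holder tilted to a fitted 0.49 rad (probably nearer 0.4) against the 0.5 limit, and one press reached 98 N at the wrist against the 120 N limit.

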